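# Seat the folding stop in the rail's hidden notch

## Robot

A 7-joint arm with a two-finger parallel gripper is mounted at the origin on a cart in front of the work surface, level with it; the furniture and walls round the work are solid. World frame = base frame: x ahead of the robot, y to its left, z up, the work surface at z = 0. Lengths are in mm, angles in rad, forces in N, time in s.
With the tool pointing down it reaches from about 400 to 875 mm from the base axis. Payload 6.5 kg.
Tool frame: the origin (TCP) lies on the centre line of the jaws, within the pads' length; the fingertips stand 8 mm ahead of it and the grasp point (between the pads) lies 11 mm behind it; z points along the fingers, x is the direction in which the jaws open and shut, and the axes are right-handed (so a half turn about z gives the same grasp; the last joint's range is limited). The gripper opens to 88 mm and grips with 3 to 60 N. Pads are 18 mm wide; open, the fingers measure 123 mm over their backs; the gripper's body (75 mm by 187 mm) begins 45 mm behind the grasp point.
Start: joints at [-1.172, 0.536, -0.004, 1.538, 0.003, 1.067, -0.071], TCP at [291.352, 581.037, 246.716] pointing down, gripper open.
Joint ranges: [-2.7, 2.7], [-0.37, 2.16], [-1.27, 1.26], [0.24, 2.4], [-1.31, 4.45], [0.19, 1.91], [-2.76, 2.76]. Speed limits (rad/s): [2.39, 2.39, 3.14, 3.14, 3.14, 3.14, 3.14].

## Interface

Orientations are given as [roll, pitch, yaw] about the fixed x, y, z axes, in that order (R = Rz(yaw) Ry(pitch) Rx(roll)).
In Python, from rig import env gives the robot as it stands. The module is installed in compiled form; this text tells all that it offers.
- The arm moves only by the shell command python3 -m crank 'ROWS' [FORCE]. ROWS is JSON, a list of rows, each an object with "dp": the shift along the world's x, y, z in m, a list of three; "rotation": the turn, a rotation vector about the world's x, y, z in degrees, a list of three; "gripper": the opening, from -1 (shut) to 1 (fully open). In form: [{"dp": [dx, dy, dz], "rotation": [ax, ay, az], "gripper": gripper}, ...]. A call has 1 to 8 rows; each row shifts and turns the commanded pose from where the row before left it; what a row does not reach is not made up. A row lasts 1/12 s, in which the tool goes at most 41.7 mm and 7.16 degrees, less where a joint would pass 70% of its speed; a pose out of reach is approached as far as the arm can. A call with a gripper value outside its range is refused whole. The fingers move at their own pace and stop on an object; FORCE is the grip in N (left out, the last holds). Time passes only in rows, so rows that do not move let the fingers close. It gives the time, the measured TCP pose, the force and the opening at its end, in the units of the state.
- env.get_obs(): the state, without advancing time (a new reading comes with each control period).
- env.grab_frame(name): name is "side" or "top"; returns a dict with "img" (420x560x3 uint8, blue, green, red), "range_z" (420x560 float32, mm along the optical axis (not along the pixel's ray), 0 where there is no reading), "camera_matrix" (3x3 intrinsics, pixels), "k1" (the pictures are not rectified: a ray, as slopes to the right and down, at radius r is drawn at 1 + k1 r^2 times it, then the intrinsics apply), "cam_to_world" (4x4, takes a point from camera to world coordinates). Camera axes: x right, y down, z forward; pixel columns grow to the right and rows downward; lengths in mm; the calibration is good to about 2 mm. A picture is of the moment at which its call begins.
- env.sign_off(): hands the job in, once; it reports no verdict.
The state is a dict: "time_s": time; "joint_positions": joint angles; "qd": joint speeds; "effort": joint torques, N m; "ee_pos": TCP position; "eef_rot": TCP orientation; "force": force on the tool from outside, world axes, zero at the start; "wrist_torque": the same for the moment, N m; "width": opening from 0.0 (shut) to 1.0 (fully open).
Only numpy, scipy, OpenCV 4.12 (cv2) and the standard library are available. Lean on these libraries where they do the work, as an engineer would, in place of code of your own. Each camera call takes 0.05 s, during which the arm holds its last target.

## Task

Set up the towel-folding gauge: pick up the loose stop standing on the worktop, lower its foot into the wide open mouth of the rail until it stands on the mouth's floor, then drag it along the slot until it drops into the notch hidden under the rail's lips. Stop there and leave it fully down and upright in the notch, and do not disturb the other things on the worktop.

Things in the scene. Friction and masses are not known exactly. Their poses are not given: they have to be found in the camera images.
- stop: Loose stop, 0.3 kg, 104 mm tall, upright. Origin: centre of its underside, z up. Steel foot 46 (its x) x 60 (its y) x 18 mm, a stem 12 (x) x 44 (y) mm above it, a square 56 mm collar plate at 40 to 44 mm height, a wooden block on top. Its x goes across the rail, its y along it; a half turn makes no difference.
- stop_grip (a point): Centre of the stop's wooden block, 74 mm above its underside; axes as the stop's. The block measures 60 mm (x) by 26 mm (y) and reaches from 44 to 104 mm above the underside: hold the stop here.
- rail: Aluminium rail fixed to the worktop, 52 mm high, 72 mm wide over its walls (96 mm over its foot flange). Origin: at worktop level under the centre of its open mouth, z up. It lies along its y: from the mouth a slot runs along -y to a closed end. The rail reaches from y = +54 to -328 mm.
- rail_mouth (a point): Centre of the mouth's level floor, 24 mm above the worktop; axes as the rail's. The mouth is the opening in the rail's top, 56 mm wide (x) and 88 mm long (y from -44 to +44 mm from here), walls up to 52 mm above the worktop.
- slot_mid (a point): Point on the middle line of the slot at the rail's top, y = -156 mm from the mouth's centre. Slot 19 mm wide, flared at its entrance (y = -44 to -74 mm), closed at y = -238 mm. The foot rides under its two lips (undersides 46 mm above the worktop) on a floor at 24 mm, with 4 mm play in height, 3.5 mm to each side; the collar is then 12 mm above the rail's top.
- slot_end (a point): Closed end of the slot at the rail's top. The hidden notch is 68 mm long, 10 mm deeper than the floor, with upright end walls; its centre lies 48 to 128 mm before this point, elsewhere every time. Over it the stop falls in if let go (underside then 14 mm above the worktop, collar 2 mm above the rail); dragged while pressed down lightly it dips and the far wall catches it.
- sewing_tin: Green rectangular box with a lid, 93 x 133 x 55 mm, a bystander behind the stop. Origin: centre of its underside.
- tape_measure: Grey and black tape measure standing on edge, 29 x 65 x 64 mm, a bystander near the front edge on the right. Origin: centre of its underside.
- lidded_pot: Grey metal pot with two small ears, 79 x 94 mm, 100 mm high, a bystander behind the rail. Origin: centre of its underside.
- little_can: Grey metal can, open at the top, 67 mm across, 97 mm high, a bystander to the left of the stop. Origin: centre of its underside.

How it is judged (in metres and radians):
On the way, in this order (a step that is already met when the one before it is completed fails the run):
1. the stop's foot stands on the floor of the rail's mouth (y of stop in the frame of rail between -0.025 and 0.025 m and z of stop in the frame of rail between 0.018 and 0.029 m), for 0.1 s.
2. the stop has been dragged along the slot and has dropped into the notch (y of stop in the frame of rail between -0.2 and -0.1 m and z of stop in the frame of rail between 0.008 and 0.018 m), for 0.2 s.
At the end, for the whole second after the job is handed in: The stop rests in the rail's notch, underside less than 18 mm above the worktop (it rides at 24 mm elsewhere in the rail and rests at 14 mm in the notch), upright within 0.08 rad, at rest and released (all of step 2 and angle between stop's own z axis and vertical below 0.08 rad and linear speed of stop below 0.01 m/s); the robot touches nothing.
It fails at once if a bystander is moved more than 30 mm (distance of any of sewing_tin, tape_measure, lidded_pot, little_can from where it was at the start of the episode above 0.03 m).
It also fails if it takes over 45 s, if anything falls off the work surface, if the arm or the gripper's body presses on something with over 40 N, if the wrist force passes 120 N, or if a joint passes its speed limit or range.

## Working session

There is one attempt and no reset: what is moved stays moved. The work goes in short steps, Python scripts to look and compute and a shell command to move; the robot and the scene stay as the last step left them, time stands still between calls to the robot, and variables do not carry over. Pictures are saved under pics/ and viewed, and the job is handed in when it is done.

```bash
mkdir -p pics
cat > h.py <<'E'
import numpy as np,cv2
from rig import env
def grab(n,tag):
    f=env.grab_frame(n); cv2.imwrite(f'pics/{tag}.png',f['img']); np.savez(f'{tag}.npz',**{k:np.array(v) for k,v in f.items()}); return f
def cloud(f):
    K=np.array(f['camera_matrix']);k1=float(f['k1']);T=np.array(f['cam_to_world']);z=f['range_z']
    h,w=z.shape;u,v=np.meshgrid(np.arange(w),np.arange(h))
    p=np.stack([u,v],-1).reshape(-1,1,2).astype(np.float64)
    s=cv2.undistortPoints(p,K,np.array([k1,0,0,0,0.])).reshape(h,w,2)
    P=np.dstack([s[...,0]*z,s[...,1]*z,z])
    W=P@T[:3,:3].T+T[:3,3]; W[z<=0]=np.nan
    return W
E
python3 - <<'E'
from h import *
o=env.get_obs(); print(o)
for n in('side','top'):
    f=grab(n,n+'0'); print(n,np.round(f['cam_to_world'],3).tolist(),f['k1'])
E
```

```text
{'time_s': 0.0, 'joint_positions': array([-1.17220532,  0.5371439 , -0.00443908,  1.53883297,  0.00259857,
        1.06731187, -0.07121396]), 'qd': array([ 0.00042003,  0.00074786,  0.00065859, -0.00037312, -0.00069356,
        0.00251449,  0.00031961]), 'effort': array([ 2.37146714e-04, -5.70993447e+01,  9.91042145e-01, -2.51587379e+01,
       -5.62144630e-02,  1.83200935e-02,  1.82443241e-04]), 'ee_pos': array([291.10338453, 580.51387618, 245.86915266]), 'eef_rot': array([3.14146981e+00, 1.68585674e-03, 1.10606282e+00]), 'force': array([ 0.05028926, -0.85837716,  0.83033047]), 'wrist_torque': array([ 0.00412969,  0.00286069, -0.03679148]), 'width': 0.9990088950842978}
side [[-0.912, -0.171, 0.373, -43.537], [-0.41, 0.324, -0.853, 1522.009], [0.025, -0.93, -0.366, 671.567], [0.0, 0.0, 0.0, 1.0]] 0.012016377485595489
top [[0.083, -0.973, 0.217, 331.607], [-0.997, -0.08, 0.022, 114.353], [-0.004, -0.218, -0.976, 1226.196], [0.0, 0.0, 0.0, 1.0]] 0.02496875818293773
```

View pics/top0.png

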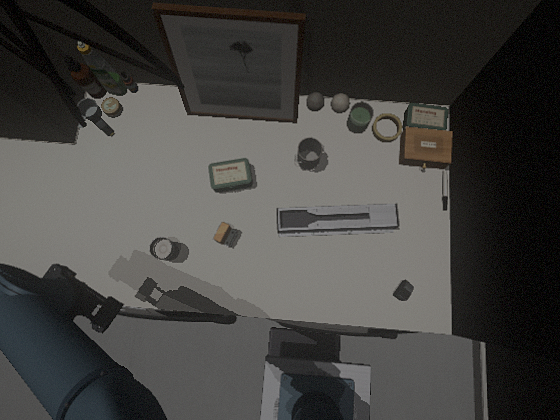

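View pics/side0.png

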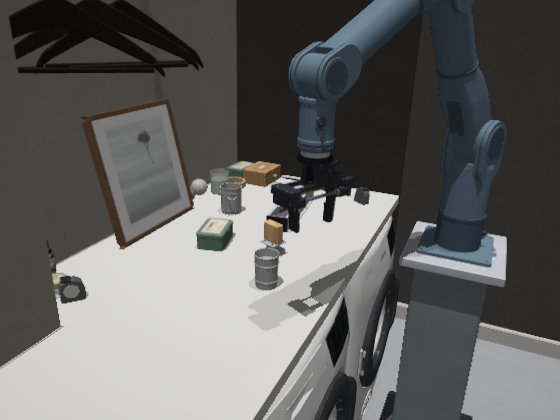

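The top view shows the stop's wooden block near (222,232). The rail spans (278..398, 205..235) with its mouth at the left, around (295,218). The can is at (163,248), the tin at (231,174), the pot at (310,152) and the tape at (403,290). In the side view the stop is at (273,235).

Run:
```python
from h import *
f=dict(np.load('top0.npz'));W=cloud(f);im=f['img']
hsv=cv2.cvtColor(im,cv2.COLOR_BGR2HSV)
print('table z',np.nanmedian(W[255:300,260:370,2]))
def sub(x0,x1,y0,y1):return W[y0:y1,x0:x1].reshape(-1,3)
P=sub(205,250,212,255);P=P[np.isfinite(P[:,2])]
T=P[(P[:,2]>95)&(P[:,2]<112)]; r=cv2.minAreaRect(T[:,:2].astype(np.float32));print('stop top',len(T),np.median(T[:,2]),r,T[:,:2].mean(0))
C=P[(P[:,2]>30)&(P[:,2]<56)];print('collar',len(C),cv2.minAreaRect(C[:,:2].astype(np.float32)))
P=sub(265,410,195,245);P=P[np.isfinite(P[:,2])]
for a,b in((44,60),(18,30)):
    T=P[(P[:,2]>a)&(P[:,2]<b)];print('rail',a,len(T),np.median(T[:,2]),cv2.minAreaRect(T[:,:2].astype(np.float32)))
for n,b in dict(can=(145,185,232,265),tin=(205,257,155,195),pot=(293,327,135,175),tape=(390,416,278,303)).items():
    P=sub(*b);P=P[np.isfinite(P[:,2])];T=P[P[:,2]>30];print(n,T.min(0).round(),T.max(0).round())
for n,s in(('top0',3),):
    cv2.imwrite('pics/crop1.png',cv2.convertScaleAbs(cv2.resize(im[190:260,200:410],None,fx=3.7,fy=3.7,interpolation=cv2.INTER_CUBIC),alpha=1.7))
f=dict(np.load('side0.npz'));W=cloud(f)
P=W[215:262,255:295].reshape(-1,3);P=P[np.isfinite(P[:,2])]
T=P[(P[:,2]>98)&(P[:,2]<110)&(P[:,0]>350)];print('side top',len(T),T.mean(0),cv2.minAreaRect(T[:,:2].astype(np.float32)))
```

```text
table z -0.4335412417151474
stop top 176 103.28993046367668 ((500.2845458984375, 322.60369873046875), (25.97742462158203, 58.369564056396484), 68.89386749267578) [499.46320047 321.64689319]
collar 115 ((500.5753479003906, 322.6884765625), (56.97864532470703, 56.498600006103516), 68.49846649169922)
rail 44 1928 51.26157966401854 ((584.3045043945312, -28.014404296875), (73.48804473876953, 384.3876953125), 6.915779113769531)
rail 18 841 23.431964338885336 ((580.0092163085938, -23.432159423828125), (65.7250747680664, 371.6641540527344), 7.007387161254883)
can [407. 463.  30.] [471. 530. 101.]
tin [644. 254.  30.] [756. 398.  62.]
pot [745.  32.  30.] [824. 123. 104.]
tape [ 348. -269.   30.] [ 405. -219.   69.]
side top 102 [495.16651864 335.24950476 102.85698602] ((462.8782653808594, 411.4265441894531), (54.31443786621094, 243.8042449951172), 23.30803871154785)
```

View pics/crop1.png

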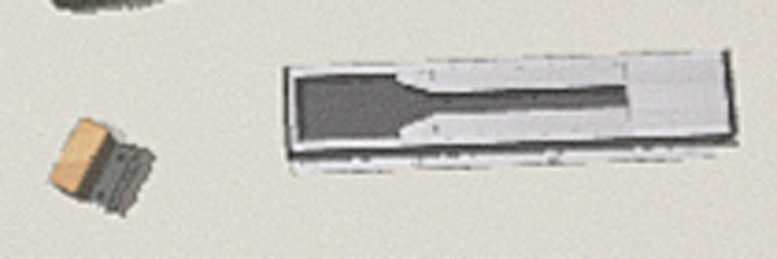

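Stop at about (500, 323), its y axis at 68.9°. Rail origin at about (568, 108), its +y axis at 96.9°. Both sizes and heights match the text (26x58 at z 103; 73.5x384 at z 51). I'll grip across the 26 mm side, so the jaw axis runs along stop y: turn +5.5°, fly over, then descend.

```bash
python3 -m crank '[{"dp":[0.02,-0.026,0],"rotation":[0,0,1],"gripper":1},{"dp":[0.026,-0.032,0],"rotation":[0,0,1],"gripper":1},{"dp":[0.026,-0.032,0],"rotation":[0,0,1],"gripper":1},{"dp":[0.026,-0.032,0],"rotation":[0,0,1],"gripper":1},{"dp":[0.026,-0.032,0],"rotation":[0,0,1],"gripper":1},{"dp":[0.026,-0.032,0],"rotation":[0,0,0.5],"gripper":1},{"dp":[0.026,-0.032,0],"rotation":[0,0,0],"gripper":1},{"dp":[0.02,-0.025,0],"rotation":[0,0,0],"gripper":1}]' 30
python3 -m crank '[{"dp":[0.0127,-0.0145,-0.02],"rotation":[0,0,0],"gripper":1},{"dp":[0,0,-0.03],"rotation":[0,0,0],"gripper":1},{"dp":[0,0,0],"rotation":[0,0,0],"gripper":1},{"dp":[0,0,0],"rotation":[0,0,0],"gripper":1}]'
```

```text
time_s: 0.77
ee_pos: [489.3, 334.4, 246.5]
eef_rot: [3.141, 0.001, 1.199]
force: [0.8, 0.7, -0.1]
width: 1.001
time_s: 1.1
ee_pos: [498.6, 323.2, 195.5]
eef_rot: [-3.139, 0.003, 1.202]
force: [-0.2, -0.2, 0.2]
width: 1.002
```

```bash
python3 -m crank '[{"dp":[0.002,-0.0005,-0.025],"rotation":[0,0,0],"gripper":1},{"dp":[0,0,-0.03],"rotation":[0,0,0],"gripper":1},{"dp":[0,0,-0.03],"rotation":[0,0,0],"gripper":1},{"dp":[0,0,-0.022],"rotation":[0,0,0],"gripper":1},{"dp":[0,0,-0.015],"rotation":[0,0,0],"gripper":1},{"dp":[0,0,-0.01],"rotation":[0,0,0],"gripper":1},{"dp":[0,0,0],"rotation":[0,0,0],"gripper":1},{"dp":[0,0,0],"rotation":[0,0,0],"gripper":1}]'
python3 - <<'E'
from h import *
f=grab('top','top1');g=grab('side','side1')
a=cv2.resize(f['img'][180:280,170:290],None,fx=3.3,fy=3.3);b=cv2.resize(g['img'][160:280,230:350],None,fx=3.3,fy=3.3)
h=min(a.shape[0],b.shape[0]);cv2.imwrite('pics/c2.png',cv2.convertScaleAbs(np.hstack([a[:h],b[:h]]),alpha=1.6))
print(env.get_obs()['ee_pos'])
E
```

```text
time_s: 1.77
ee_pos: [502.3, 324.2, 65.7]
eef_rot: [3.141, -0.001, 1.203]
force: [-0.2, -0.3, 0.5]
width: 1.001
[502.9294872  324.0665767   66.37601339]
```

View pics/c2.png

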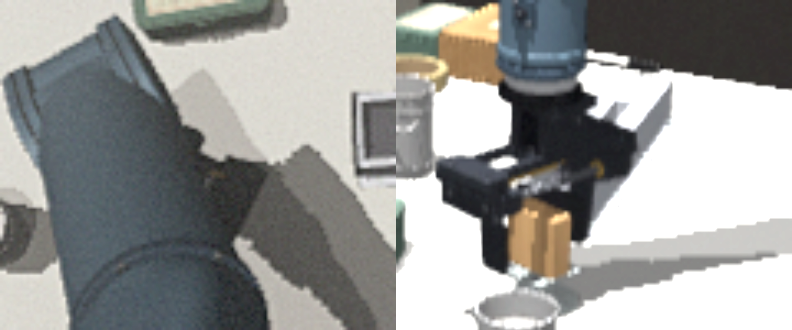

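The side picture (right half) shows the block at (540,240) between the two fingers at (497,240) and (580,210). I'll correct by 2 mm and close.

```bash
python3 -m crank '[{"dp":[-0.002,-0.001,-0.002],"rotation":[0,0,0],"gripper":1},{"dp":[0,0,0],"rotation":[0,0,0],"gripper":-1},{"dp":[0,0,0],"rotation":[0,0,0],"gripper":-1},{"dp":[0,0,0],"rotation":[0,0,0],"gripper":-1},{"dp":[0,0,0],"rotation":[0,0,0],"gripper":-1},{"dp":[0,0,0],"rotation":[0,0,0],"gripper":-1},{"dp":[0,0,0],"rotation":[0,0,0],"gripper":-1},{"dp":[0,0,0],"rotation":[0,0,0],"gripper":-1}]' 40
python3 -m crank '[{"dp":[0,0,0],"rotation":[0,0,0],"gripper":-1},{"dp":[0,0,0],"rotation":[0,0,0],"gripper":-1},{"dp":[0,0,0],"rotation":[0,0,0],"gripper":-1},{"dp":[0,0,0],"rotation":[0,0,0],"gripper":-1}]'
```

```text
time_s: 2.53
ee_pos: [500.1, 322.1, 62.7]
eef_rot: [3.142, -0.0, 1.202]
force: [0.9, 0.0, -0.4]
width: 0.494
time_s: 2.87
ee_pos: [500.0, 321.9, 62.6]
eef_rot: [-3.142, 0.0, 1.202]
force: [-0.0, 0.2, 0.2]
width: 0.294
```

```bash
python3 -m crank '[{"dp":[0,0,0.01],"rotation":[0,0,0],"gripper":-1},{"dp":[0,0,0.02],"rotation":[0,0,0],"gripper":-1},{"dp":[0,0,0.025],"rotation":[0,0,0],"gripper":-1},{"dp":[0,0,0.025],"rotation":[0,0,2],"gripper":-1},{"dp":[0,0,0.02],"rotation":[0,0,4],"gripper":-1},{"dp":[0,0,0.01],"rotation":[0,0,4],"gripper":-1},{"dp":[0,0,0],"rotation":[0,0,4],"gripper":-1},{"dp":[0,0,0],"rotation":[0,0,4],"gripper":-1}]'
python3 -m crank '[{"dp":[0,0,0],"rotation":[0,0,4],"gripper":-1},{"dp":[0,0,0],"rotation":[0,0,4],"gripper":-1},{"dp":[0,0,0],"rotation":[0,0,2],"gripper":-1},{"dp":[0,0,0],"rotation":[0,0,0],"gripper":-1},{"dp":[0,0,0],"rotation":[0,0,0],"gripper":-1}]'
python3 - <<'E'
from h import *
g=grab('side','side2')
cv2.imwrite('pics/c3.png',cv2.convertScaleAbs(cv2.resize(g['img'][120:260,220:350],None,fx=4,fy=4),alpha=1.5))
print(env.get_obs())
E
```

```text
time_s: 3.53
ee_pos: [500.2, 322.1, 174.1]
eef_rot: [3.14, -0.001, 1.52]
force: [-0.8, -0.3, -3.5]
width: 0.293
time_s: 3.95
ee_pos: [499.9, 321.8, 172.9]
eef_rot: [-3.141, 0.0, 1.689]
force: [-0.8, -0.7, -2.8]
width: 0.292
{'time_s': 4.0, 'joint_positions': array([-0.58903224,  0.53147685, -0.07934922,  1.74794761,  0.05286231,
        0.8645082 ,  0.99754976]), 'qd': array([-0.00359339,  0.00206234,  0.00102655, -0.00197715, -0.00127783,
       -0.00309229,  0.00183571]), 'effort': array([ 1.19412742e-01, -5.54582691e+01, -1.23325652e-01, -2.28911340e+01,
        1.48283070e-03,  7.77907181e-02,  2.81106122e-02]), 'ee_pos': array([499.89067768, 321.86609139, 172.83765024]), 'eef_rot': array([-3.14137065e+00,  1.62018981e-04,  1.68936053e+00]), 'force': array([-0.17571713, -0.20514904, -3.90678994]), 'wrist_torque': array([ 4.59393904e-02, -7.05181866e-05,  3.63672712e-02]), 'width': 0.2879090445764791}
```

View pics/c3.png

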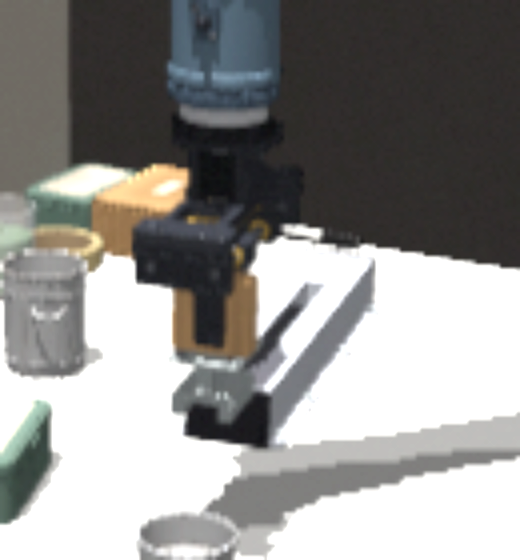

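Run:
```python
from h import *
f=dict(np.load('top0.npz'));W=cloud(f)
P=W[195:245,265:410].reshape(-1,3);P=P[np.isfinite(P[:,2])]
O=np.array([567.8,108.0]);a=np.radians(6.9)
R=np.array([[np.cos(a),np.sin(a)],[-np.sin(a),np.cos(a)]])
L=np.c_[(P[:,:2]-O)@R.T,P[:,2]]
T=L[(L[:,2]>46)&(L[:,2]<57)]
F=L[(L[:,2]>15)&(L[:,2]<38)&(abs(L[:,0])<30)]
for y in range(-320,60,20):
    t=T[(T[:,1]>y)&(T[:,1]<=y+20),0]; g=F[(F[:,1]>y)&(F[:,1]<=y+20),0]
    print(y+10,len(t),t.min().round(1),t.max().round(1),((t.min()+t.max())/2).round(1),'| floor',len(g),(g.min().round(1),g.max().round(1)) if len(g) else '')
print('y ext',T[:,1].min(),T[:,1].max(),'mouth floor y',F[abs(F[:,0])<8][:,1].min(),F[:,1].max())
```

```text
-310 144 -35.5 35.7 0.1 | floor 0 
-290 139 -34.9 36.2 0.6 | floor 0 
-270 140 -34.9 34.1 -0.4 | floor 0 
-250 144 -36.0 35.0 -0.5 | floor 0 
-230 115 -35.5 35.8 0.2 | floor 30 (np.float64(-1.8), np.float64(12.8))
-210 115 -35.0 36.0 0.5 | floor 34 (np.float64(-4.0), np.float64(12.7))
-190 96 -34.3 33.8 -0.3 | floor 37 (np.float64(-3.1), np.float64(14.0))
-170 105 -36.0 34.6 -0.7 | floor 39 (np.float64(-2.3), np.float64(14.9))
-150 112 -35.6 36.1 0.2 | floor 30 (np.float64(-1.9), np.float64(13.5))
-130 104 -35.7 36.8 0.5 | floor 27 (np.float64(-3.7), np.float64(14.2))
-110 103 -36.7 34.2 -1.3 | floor 27 (np.float64(-3.7), np.float64(15.4))
-90 104 -36.1 34.6 -0.7 | floor 28 (np.float64(-2.9), np.float64(15.8))
-70 102 -35.9 35.1 -0.4 | floor 45 (np.float64(-7.4), np.float64(18.1))
-50 80 -35.6 36.2 0.3 | floor 73 (np.float64(-19.7), np.float64(28.9))
-30 27 -34.4 33.4 -0.5 | floor 102 (np.float64(-23.5), np.float64(29.0))
-10 30 -36.4 34.1 -1.2 | floor 102 (np.float64(-23.5), np.float64(29.0))
10 42 -36.2 35.4 -0.4 | floor 105 (np.float64(-22.7), np.float64(29.1))
30 35 -35.5 36.2 0.3 | floor 101 (np.float64(-21.0), np.float64(28.2))
50 84 -36.8 36.6 -0.1 | floor 24 (np.float64(-20.9), np.float64(29.4))
y ext -329.21231607328133 55.18183152739773 mouth floor y -236.695479717287 45.37430570170699
```

The rail fit holds to under 1 mm. Next I carry the stop over the mouth.

```bash
python3 -m crank '[{"dp":[0.005,-0.015,0],"rotation":[0,0,0],"gripper":-1},{"dp":[0.01,-0.032,0],"rotation":[0,0,0],"gripper":-1},{"dp":[0.011,-0.035,0],"rotation":[0,0,0],"gripper":-1},{"dp":[0.011,-0.035,0],"rotation":[0,0,0],"gripper":-1},{"dp":[0.011,-0.035,0],"rotation":[0,0,0],"gripper":-1},{"dp":[0.01,-0.032,0],"rotation":[0,0,0],"gripper":-1},{"dp":[0.007,-0.02,0],"rotation":[0,0,0],"gripper":-1},{"dp":[0.003,-0.01,0],"rotation":[0,0,0],"gripper":-1}]'
python3 -m crank '[{"dp":[0,0,-0.01],"rotation":[0,0,0],"gripper":-1},{"dp":[0,0,-0.015],"rotation":[0,0,0],"gripper":-1},{"dp":[0,0,-0.01],"rotation":[0,0,0],"gripper":-1},{"dp":[0,0,0],"rotation":[0,0,0],"gripper":-1},{"dp":[0,0,0],"rotation":[0,0,0],"gripper":-1}]'
python3 - <<'E'
from h import *
g=grab('side','side3');f=grab('top','top3')
b=cv2.resize(g['img'][110:250,230:350],None,fx=3.3,fy=3.3);a=cv2.resize(f['img'][160:280,240:360],None,fx=3.3,fy=3.3)[:b.shape[0]]
b=b[:a.shape[0]]
cv2.imwrite('pics/c4.png',cv2.convertScaleAbs(np.hstack([a,b]),alpha=1.5))
o=env.get_obs();print(o['ee_pos'],o['eef_rot'],o['force'],o['time_s'])
E
```

```text
time_s: 4.67
ee_pos: [569.1, 103.5, 172.9]
eef_rot: [3.141, 0.002, 1.685]
force: [-0.3, 0.6, -3.2]
width: 0.291
time_s: 5.08
ee_pos: [567.0, 109.7, 136.8]
eef_rot: [-3.14, -0.001, 1.693]
force: [-0.0, -0.1, -3.3]
width: 0.293
[568.12946809 109.17592959 138.04512772] [ 3.14110470e+00 -4.35638927e-04  1.69201567e+00] [ 0.5546112   0.08571463 -3.51491069] 5.1833
```

View pics/c4.png

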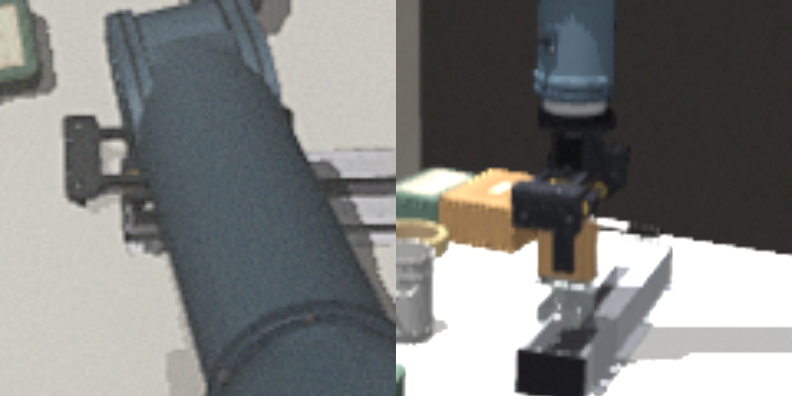

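The side view shows the stop upright above the mouth (right half, foot at (570,345)). Now I lower it.

```bash
python3 -m crank '[{"dp":[0,-0.001,-0.01],"rotation":[0,0,0],"gripper":-1},{"dp":[0,0,-0.012],"rotation":[0,0,0],"gripper":-1},{"dp":[0,0,-0.01],"rotation":[0,0,0],"gripper":-1},{"dp":[0,0,-0.006],"rotation":[0,0,0],"gripper":-1},{"dp":[0,0,-0.004],"rotation":[0,0,0],"gripper":-1},{"dp":[0,0,0],"rotation":[0,0,0],"gripper":-1},{"dp":[0,0,0],"rotation":[0,0,0],"gripper":-1}]'
python3 -m crank '[{"dp":[0,0,-0.004],"rotation":[0,0,0],"gripper":-1},{"dp":[0,0,-0.003],"rotation":[0,0,0],"gripper":-1},{"dp":[0,0,-0.002],"rotation":[0,0,0],"gripper":-1},{"dp":[0,0,0],"rotation":[0,0,0],"gripper":-1},{"dp":[0,0,0],"rotation":[0,0,0],"gripper":-1}]'
```

```text
time_s: 5.77
ee_pos: [568.0, 107.0, 95.5]
eef_rot: [-3.141, 0.0, 1.691]
force: [-0.5, 0.3, -2.9]
width: 0.29
time_s: 6.18
ee_pos: [568.1, 107.1, 86.7]
eef_rot: [3.141, -0.0, 1.691]
force: [-0.2, -0.8, -3.8]
width: 0.295
```

```bash
python3 -m crank '[{"dp":[0,0,-0.001],"rotation":[0,0,0],"gripper":-1},{"dp":[0,0,-0.001],"rotation":[0,0,0],"gripper":-1},{"dp":[0,0,0],"rotation":[0,0,0],"gripper":-1},{"dp":[0,0,0],"rotation":[0,0,0],"gripper":-1}]'
```

```text
time_s: 6.52
ee_pos: [568.2, 107.0, 86.5]
eef_rot: [3.141, -0.0, 1.691]
force: [-6.3, -1.8, 14.8]
width: 0.291
```

It is on the floor: contact at z 86.5, about 18 N. I ease off to a light press and drag along rail −y, which is (0.120, −0.993).

```bash
python3 -m crank '[{"dp":[0,0,0.001],"rotation":[0,0,0],"gripper":-1},{"dp":[0,0,0],"rotation":[0,0,0],"gripper":-1},{"dp":[0.0006,-0.005,0],"rotation":[0,0,0],"gripper":-1},{"dp":[0.0012,-0.01,0],"rotation":[0,0,0],"gripper":-1},{"dp":[0.0012,-0.01,0],"rotation":[0,0,0],"gripper":-1},{"dp":[0.0006,-0.005,0],"rotation":[0,0,0],"gripper":-1},{"dp":[0,0,0],"rotation":[0,0,0],"gripper":-1}]'
python3 - <<'E'
from h import *
o=env.get_obs();print(o['force'],o['wrist_torque'])
p=o['ee_pos'][:2]-[567.8,108.0];a=np.radians(6.9)
print(p@[np.cos(a),np.sin(a)],p@[-np.sin(a),np.cos(a)])
E
```

```text
time_s: 7.1
ee_pos: [573.1, 75.7, 86.6]
eef_rot: [3.139, 0.0, 1.689]
force: [1.3, -1.0, 5.8]
width: 0.291
[ 1.33931177 -1.03606902  5.79338917] [-0.00200039  0.11140768 -0.01008057]
1.3687926379475286 -32.691068655995544
```

```bash
python3 -m crank '[{"dp":[-0.0005,-0.005,0],"rotation":[0,0,0],"gripper":-1},{"dp":[0.0006,-0.01,0],"rotation":[0,0,0],"gripper":-1},{"dp":[0.0012,-0.01,0],"rotation":[0,0,0],"gripper":-1},{"dp":[0.0012,-0.01,0],"rotation":[0,0,0],"gripper":-1},{"dp":[0.0012,-0.01,0],"rotation":[0,0,0],"gripper":-1},{"dp":[0.001,-0.008,0],"rotation":[0,0,0],"gripper":-1},{"dp":[0,0,0],"rotation":[0,0,0],"gripper":-1}]'
cat > s.py <<'E'
from h import *
o=env.get_obs();print('f',o['force'].round(1),o['wrist_torque'].round(2),'z',o['ee_pos'][2].round(1))
p=o['ee_pos'][:2]-[567.8,108.0];a=np.radians(6.9)
print('rail x,y',(p@[np.cos(a),np.sin(a)]).round(1),(p@[-np.sin(a),np.cos(a)]).round(1))
E
python3 s.py
```

```text
time_s: 7.68
ee_pos: [577.6, 21.6, 86.5]
eef_rot: [3.139, 0.001, 1.688]
force: [-1.3, -2.2, 7.1]
width: 0.292
f [-1.3 -2.2  7.1] [-0.31  0.12 -0.  ] z 86.5
rail x,y -0.6 -86.9
```

```bash
python3 -m crank '[{"dp":[0.0004,-0.003,0],"rotation":[0,0,0],"gripper":-1},{"dp":[0.0004,-0.003,0],"rotation":[0,0,0],"gripper":-1},{"dp":[0.0004,-0.003,0],"rotation":[0,0,0],"gripper":-1},{"dp":[0.0004,-0.003,0],"rotation":[0,0,0],"gripper":-1},{"dp":[0.0004,-0.003,0],"rotation":[0,0,0],"gripper":-1},{"dp":[0.0004,-0.003,0],"rotation":[0,0,0],"gripper":-1}]'; python3 s.py
```

```text
time_s: 8.18
ee_pos: [579.3, 6.3, 86.1]
eef_rot: [3.14, -0.001, 1.691]
force: [-0.5, 3.9, 4.8]
width: 0.292
f [-0.5  3.9  4.8] [1.24 0.27 0.01] z 86.1
rail x,y -0.8 -102.4
```

```bash
python3 -m crank '[{"dp":[0.0004,-0.003,0],"rotation":[0,0,0],"gripper":-1},{"dp":[0.0004,-0.003,0],"rotation":[0,0,0],"gripper":-1},{"dp":[0.0004,-0.003,0],"rotation":[0,0,0],"gripper":-1},{"dp":[0.0004,-0.003,0],"rotation":[0,0,0],"gripper":-1}]'; python3 s.py
```

```text
time_s: 8.52
ee_pos: [580.7, -5.8, 85.9]
eef_rot: [3.141, -0.001, 1.691]
force: [0.8, 1.5, -2.6]
width: 0.294
f [ 0.8  1.5 -2.6] [ 0.24 -0.05 -0.03] z 85.9
rail x,y -0.9 -114.6
```

The floor support has gone (fz −2.6, just the weight) at y about −115, so the foot is probably over the notch. I test by lowering.

```bash
python3 -m crank '[{"dp":[0,0,-0.001],"rotation":[0,0,0],"gripper":-1},{"dp":[0,0,-0.001],"rotation":[0,0,0],"gripper":-1},{"dp":[0,0,0],"rotation":[0,0,0],"gripper":-1}]'; python3 s.py
```

```text
time_s: 8.77
ee_pos: [579.3, -7.0, 82.6]
eef_rot: [-3.139, 0.001, 1.69]
force: [-0.5, 0.5, -3.1]
width: 0.29
f [-0.5  0.5 -3.1] [0.05 0.01 0.02] z 82.6
rail x,y -2.4 -115.6
```

```bash
python3 -m crank '[{"dp":[0,0,-0.002],"rotation":[0,0,0],"gripper":-1},{"dp":[0,0,-0.002],"rotation":[0,0,0],"gripper":-1},{"dp":[0,0,-0.001],"rotation":[0,0,0],"gripper":-1},{"dp":[0,0,0],"rotation":[0,0,0],"gripper":-1},{"dp":[0,0,0],"rotation":[0,0,0],"gripper":-1}]'; python3 s.py
```

```text
time_s: 9.18
ee_pos: [580.2, -5.9, 78.5]
eef_rot: [-3.141, 0.0, 1.691]
force: [1.3, 0.1, -3.7]
width: 0.292
f [ 1.3  0.1 -3.7] [0.07 0.   0.01] z 78.5
rail x,y -1.4 -114.6
```

```bash
python3 -m crank '[{"dp":[0,0,-0.001],"rotation":[0,0,0],"gripper":-1},{"dp":[0,0,-0.001],"rotation":[0,0,0],"gripper":-1},{"dp":[0,0,0],"rotation":[0,0,0],"gripper":-1},{"dp":[0,0,0],"rotation":[0,0,0],"gripper":-1}]'; python3 s.py
```

```text
time_s: 9.52
ee_pos: [580.3, -6.0, 76.7]
eef_rot: [-3.142, 0.0, 1.691]
force: [0.0, 0.8, -4.5]
width: 0.29
f [ 0.   0.8 -4.5] [ 0.08  0.07 -0.02] z 76.7
rail x,y -1.2 -114.6
```

One more millimetre should touch the notch floor (expected about 76.4).

```bash
python3 -m crank '[{"dp":[0,0,-0.001],"rotation":[0,0,0],"gripper":-1},{"dp":[0,0,0],"rotation":[0,0,0],"gripper":-1},{"dp":[0,0,0],"rotation":[0,0,0],"gripper":-1}]'; python3 s.py
```

```text
time_s: 9.77
ee_pos: [580.5, -6.0, 76.4]
eef_rot: [3.141, 0.0, 1.691]
force: [-2.7, -0.9, 5.3]
width: 0.295
f [-2.7 -0.9  5.3] [0.12 0.68 0.04] z 76.4
rail x,y -1.1 -114.7
```

It is on the notch floor, 10 mm down. Release and retreat upward.

```bash
python3 -m crank '[{"dp":[0,0,0],"rotation":[0,0,0],"gripper":0},{"dp":[0,0,0],"rotation":[0,0,0],"gripper":0},{"dp":[0,0,0],"rotation":[0,0,0],"gripper":0},{"dp":[0,0,0],"rotation":[0,0,0],"gripper":0.3},{"dp":[0,0,0],"rotation":[0,0,0],"gripper":0.3},{"dp":[0,0,0],"rotation":[0,0,0],"gripper":0.3}]'; python3 s.py
```

```text
time_s: 10.27
ee_pos: [580.4, -5.9, 75.7]
eef_rot: [3.142, -0.0, 1.691]
force: [0.8, 0.3, 0.4]
width: 0.652
f [0.8 0.3 0.4] [0.02 0.03 0.03] z 75.7
rail x,y -1.2 -114.6
```

```bash
python3 -m crank '[{"dp":[0,0,0.015],"rotation":[0,0,0],"gripper":0.3},{"dp":[0,0,0.025],"rotation":[0,0,0],"gripper":0.3},{"dp":[0,0,0.035],"rotation":[0,0,0],"gripper":0.3},{"dp":[0,0,0.035],"rotation":[0,0,0],"gripper":0.3},{"dp":[0,0.02,0.03],"rotation":[0,0,0],"gripper":0.3},{"dp":[-0.01,0.035,0.01],"rotation":[0,0,0],"gripper":0.3},{"dp":[-0.01,0.035,0],"rotation":[0,0,0],"gripper":0.3},{"dp":[-0.01,0.035,0],"rotation":[0,0,0],"gripper":0.3}]'
python3 -m crank '[{"dp":[-0.01,0.035,0],"rotation":[0,0,0],"gripper":0.3},{"dp":[-0.01,0.035,0],"rotation":[0,0,0],"gripper":0.3},{"dp":[-0.01,0.035,0],"rotation":[0,0,0],"gripper":0.3},{"dp":[-0.01,0.035,0],"rotation":[0,0,0],"gripper":0.3},{"dp":[0,0.02,0],"rotation":[0,0,0],"gripper":0.3},{"dp":[0,0,0],"rotation":[0,0,0],"gripper":0.3},{"dp":[0,0,0],"rotation":[0,0,0],"gripper":0.3}]'
python3 - <<'E'
from h import *
f=grab('top','top5');g=grab('side','side5')
a=cv2.resize(f['img'][150:270,250:410],None,fx=2.5,fy=2.5);b=cv2.resize(g['img'][130:250,230:390],None,fx=2.5,fy=2.5)
cv2.imwrite('pics/c5.png',cv2.convertScaleAbs(np.hstack([a,b]),alpha=1.5))
W=cloud(f);P=W[150:270,250:410].reshape(-1,3);P=P[np.isfinite(P[:,2])]
A=np.radians(6.9);R=np.array([[np.cos(A),np.sin(A)],[-np.sin(A),np.cos(A)]])
L=np.c_[(P[:,:2]-[567.8,108])@R.T,P[:,2]]
T=L[(L[:,2]>75)&(L[:,2]<130)&(abs(L[:,0])<50)&(L[:,1]<-60)&(L[:,1]>-260)]
t=T[T[:,2]>88];print(len(t),'top z',np.median(t[:,2]),t[:,2].std(),cv2.minAreaRect(t[:,:2].astype(np.float32)))
M=np.c_[t[:,:2],np.ones(len(t))];print('slope',np.linalg.lstsq(M,t[:,2],rcond=None)[0][:2])
E
```

```text
time_s: 10.93
ee_pos: [550.6, 120.3, 227.1]
eef_rot: [3.139, -0.0, 1.689]
force: [0.1, 1.1, -0.2]
width: 0.651
time_s: 11.52
ee_pos: [509.9, 280.1, 225.5]
eef_rot: [-3.141, -0.0, 1.693]
force: [0.1, -1.0, 0.8]
width: 0.653
201 top z 116.42713790890866 6.918979496214263 ((-0.8246994018554688, -111.9679183959961), (26.68319320678711, 59.2548942565918), 89.81395721435547)
slope [ 0.07433107 -0.21458326]
```

View pics/c5.png

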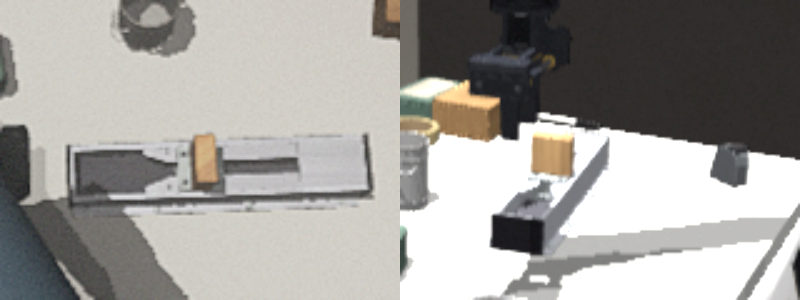

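The picture shows the stop upright in the slot: left half at (205,160), right half at (553,155). The slope fit included side-face points, so I redo it on the top face alone and then hand in.

Run:
```python
from h import *
f=dict(np.load('top5.npz'));W=cloud(f);P=W[150:270,250:410].reshape(-1,3);P=P[np.isfinite(P[:,2])]
A=np.radians(6.9);R=np.array([[np.cos(A),np.sin(A)],[-np.sin(A),np.cos(A)]])
L=np.c_[(P[:,:2]-[567.8,108])@R.T,P[:,2]]
L=L[(abs(L[:,0])<50)&(L[:,1]<-60)&(L[:,1]>-260)]
t=L[L[:,2]>112];M=np.c_[t[:,:2],np.ones(len(t))];print(len(t),np.median(t[:,2]),np.linalg.lstsq(M,t[:,2],rcond=None)[0][:2],t.mean(0))
c=L[(abs(L[:,0])<26)&(L[:,1]>-96)&(L[:,1]<-88)];print('collar z',np.median(c[:,2]))
W0=cloud(dict(np.load('top0.npz')))
for n,b in dict(tin=(205,257,155,195),pot=(293,327,135,175),tape=(390,416,278,303)).items():
    s=np.s_[b[2]:b[3],b[0]:b[1]]; m=lambda X:(lambda p:np.nanmean(p[p[:,2]>30],0))(X[s].reshape(-1,3))
    print(n,(m(W)-m(W0)).round(1))
```

```text
166 116.9219547198984 [0.01502469 0.05466108] [  -1.66108461 -111.68632502  116.94617814]
collar z 57.82654318143602
tin [-85.7 -47.8 269.8]
pot [0.1 0.5 0.2]
tape [-0.6 -0.2  0.3]
```

```bash
python3 -c "
from rig import env
print(env.sign_off())"
```

```text
the job is handed in; nothing more can be done
None
```

The stop is down in the rail's notch and released. I handed the job in at about 11.6 s of the 45 s allowed; it reports no verdict.

**What I did:** I gripped the stop across the 26 mm sides of its block and lowered it into the mouth until it touched the floor. I then dragged it along the slot under a light press until the floor support vanished at rail y ≈ −115 mm. There I lowered it 10 mm to the notch floor, let go and backed the arm away.

**Last checks:**
- **Depth:** the block's top measured z = 117 mm (118 expected) and the collar 58 mm (58 expected), so the stop is fully seated.
- **Position:** its centre is at rail y ≈ −112 to −115 mm by camera and tool pose, inside the required −100 to −200 mm.
- **Upright:** the top-face fit gave a slope of 0.015 across the rail and 0.055 along it. The 0.055 is under the 0.08 limit, but it comes from few pixels over 26 mm. An earlier fit gave 0.21; it was spoiled by points on the block's side, and I discarded it.
- **Bystanders:** the pot and tape measure are unmoved, within 1 mm. The arm hid the tin in the last top view (its figures there were meaningless), and I did not re-measure the can. The tool passed well above the can on the way in, did not pass over the tin, and I felt no unexpected contact.

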